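# Reverse the ratchet and tune the cavity

### The job

On the round brass cavity tuner, flip the red pawl lever so that the ratchet drives anticlockwise (seen from above), then swing the black-knobbed handle back and forth until the orange pointer stands in the green band of the dial. Leave it there, with the lever still set to anticlockwise.

Things in the scene. Friction and masses are not known exactly. Their poses are not given: they have to be found in the camera images.
- tuner: Fixed brass tuner, origin centred under its 170 mm square base plate, on the bench; z up. Drum 136 mm wide, white dial 190 mm wide, top at 64 mm. The ratchet turns about this z axis. A green band on the dial spans 16.5 degrees either side of the tuner's +x (far from the robot); the handle is on its -x side. Tuner yaw within 0.35 rad.
- pointer (a joint): Angle (rad) of the orange pointer and the ratchet wheel it is fixed to: 0 = along the tuner's +x, middle of the green band; positive = anticlockwise from above. Starts at -1.3 to -0.95. Pointer reaches 89 mm from the axis, just above the dial; fingers pass it without catching. Stiff (0.8 N m), stays where left, turned by the ratchet only.
- handle (a joint): Angle (rad) of the steel handle about the tuner's z: 0 = along the tuner's -x, positive = anticlockwise from above; stops at -0.55 and 0.55. Bar 30 mm wide, top at 78 mm. Stays where left; takes 1 N m, or 1.8 N m when driving (9 N at the knob). 20 teeth: up to 0.31 rad of swing is lost after reversing; the return stroke clicks and leaves the wheel still.
- knob (a point): Middle of the upright black knob on the handle's end, 200 mm from the ratchet axis, 120 mm above the bench. Cylinder 28 mm across, from 86 to 142 mm above the bench; under it a steel disc 44 mm across, top at 78 mm. x axis outward along the handle, z up; the frame turns with the handle. The knob does not spin on the handle.
- pawl (a joint): Angle (rad) of the red pawl relative to the handle, positive = anticlockwise from above. Snaps over its middle (0) to a stop either side: -0.35 = drives clockwise (the start), +0.35 = drives anticlockwise. The lever leans to the side towards which it drives. Riding on a tooth it may read as little as 0.1.
- post (a point): Middle of the upright red post on the pawl lever, 115 mm above the bench: cylinder 14 mm across, from 97 to 129 mm. The pawl turns on a vertical pin on the handle's centre line 60 mm from the ratchet axis; the post is 60 mm from that pin, towards the knob, x axis outward along the lever. Its throw across the handle is 41 mm; 1 to 4 N flips it.

How it is judged:
By the outcome, as a careful person would: the job done as asked, in the order asked, and still so for the second after the job is handed in, with the robot touching nothing.
It also fails if it takes over 48 s, if anything falls off the work surface, if the arm or the gripper's body presses on something with over 40 N, if the wrist force passes 120 N, or if a joint passes its speed limit or range.

### The arm

A 7-joint arm with a two-finger parallel gripper is mounted at the origin on the work surface. World frame = base frame: x ahead of the robot, y to its left, z up, the work surface at z = 0. Lengths are in mm, angles in degrees, forces in N, time in s.
With the tool pointing down it reaches from about 425 to 1025 mm from the base axis. Payload 3.6 kg.
Tool frame: the origin (TCP) lies on the centre line of the jaws, within the pads' length; the fingertips stand 14 mm ahead of it and the grasp point (between the pads) lies 5 mm behind it; z points along the fingers, x is the direction in which the jaws open and shut, and the axes are right-handed (so a half turn about z gives the same grasp; the last joint's range is limited). The gripper opens to 85 mm and grips with 20 to 120 N. Pads are 22 mm wide; open, the fingers measure 114 mm over their backs; the gripper's body (76 mm by 85 mm) begins 54 mm behind the grasp point. The pads swing forward as they close: fully open they stand 13 mm farther back than shut.
Start: joints at [66.033, 33.873, 2.773, 92.16, -1.908, 54.013, -1.931], TCP at [231.363, -687.096, 245.302] pointing down, gripper open.
Joint ranges: [-153.93, 153.93], [-27.13, 128.08], [-72.61, 78.16], [10.71, 143.7], [-87.88, 267.88], [4.46, 118.87], [-176.78, 176.78]. Speed limits (degrees/s): [147.25, 147.25, 180, 180, 180, 180, 180].

### API

Orientations are given as a 3x3 rotation matrix whose columns are the frame's x, y, z axes.
In Python, from rig import env gives the robot as it stands.
- The arm moves only by the tool move_arm, never from a script. Its argument "targets" is a list of rows, each a list of 7 numbers: the shift along the world's x, y, z in mm, then the turn, a rotation vector about the world's x, y, z in degrees, then the closure, from 0 (fully open) to 1 (shut). In form: [[x, y, z, wx, wy, wz, fingers], ...]. A call has 1 to 20 rows; each row shifts and turns the pose as measured when the row begins; what a row does not reach is not made up. A row lasts 1/12 s, in which the tool goes at most 41.7 mm and 7.16 degrees, less where a joint would pass 70% of its speed; a pose out of reach is approached as far as the arm can. A call is refused whole if a number of a shift passes 41.7 or a number of a turn 7.16, either way. A call with a gripper value outside its range is refused whole. The fingers move at their own pace and stop on an object; the grip force is fixed at half the most. Time passes only in rows, so rows that do not move let the fingers close. It gives the time, the measured TCP pose, the force and the opening at its end, in the units of the state.
- env.sense(): the state, without advancing time (a new reading comes with each control period).
- env.grab_frame(name): name is "scene" or "top" or "wrist"; returns (picture, depth): 420x560x3 uint8, blue, green, red; 420x560 float32, mm along the optical axis (not along the pixel's ray), 0 where there is no reading.
- env.camera_model(name): a dict with "fov_y" (degrees; the focal length in pixels is half the picture's height over the tangent of half this angle, whatever the lens; pixels are square), "cx", "cy" (the principal point, pixels), "camera_from_world" (4x4, takes a point from world to camera coordinates); the wrist camera has in their place "hand_eye" (4x4, takes a point from camera to tool coordinates, whose origin is the TCP and whose axes are the tool frame's). Camera axes: x right, y up, looking along -z (the intrinsics and any distortion apply to the point x, -y, -z); pixel columns grow to the right and rows downward; lengths in mm; the calibration is good to about 2 mm. A picture is of the moment at which its call begins: read the wrist's pose just before it. camera_model takes no time and is no camera call.
- env.job_done(): hands the job in, once; it reports no verdict.
The state is a dict: "time": time; "joint_pos": joint angles; "joint_velocities": joint speeds; "joint_torque": joint torques, N m; "eef_pos": TCP position; "eef_rot": TCP orientation; "ft_force": force on the tool from outside, world axes, zero at the start; "ft_torque": the same for the moment, N m; "gripper_width": finger opening in mm.
Only numpy, scipy, OpenCV 4.12 (cv2) and the standard library are available. Lean on these libraries where they do the work, as an engineer would, in place of code of your own. Each camera call takes 0.05 s, during which the arm holds its last target. There are 200 camera calls.

## Working session

There is one attempt and no reset: what is moved stays moved. The work goes in short steps, Python scripts to look and compute and a tool call to move; the robot and the scene stay as the last step left them, time stands still between calls to the robot, and variables do not carry over. Pictures are saved under pics/ and viewed, about 8 in all and at most 12, crops included, and the job is handed in when it is done.

Besides the shell and the picture viewer there is one more tool, called after "Call:" by a JSON object that holds its "op" and its "data", one argument or row to a line. move_arm: Moves the arm, as the interface text tells. Its arguments: {"type":"object","properties":{"targets":{"type":"array"}},"required":["targets"]}

```bash
ls; mkdir -p pics; cat > h.py <<'E'
import numpy as np, cv2
from rig import env
def cam(n):
    m=env.camera_model(n); f=210/np.tan(np.radians(m["fov_y"]/2)); return m,f
def toworld(n,u,v,d,T=None):
    m,f=cam(n); p=np.array([(u-m["cx"])/f*d,-(v-m["cy"])/f*d,-d,1])
    return (np.linalg.inv(m["camera_from_world"]) @p)[:3]
def atz(n,u,v,z):
    a=toworld(n,u,v,100.);b=toworld(n,u,v,200.); t=(z-a[2])/(b[2]-a[2]); return a+t*(b-a)
def proj(n,P):
    m,f=cam(n); q=m["camera_from_world"]@np.append(P,1); return m["cx"]+f*q[0]/-q[2], m["cy"]+f*q[1]/q[2]
E
python3 - <<'E'
from h import *
for n in("scene","top"):
    im,d=env.grab_frame(n); cv2.imwrite(f"pics/{n}0.png",im); np.save(f"pics/{n}0.npy",d); print(env.camera_model(n))
s=env.sense(); print(s["eef_pos"],s["eef_rot"],s["time"])
E
```

```text
pics
{'fov_y': 50.48835496554519, 'cx': 278.0220417541388, 'cy': 202.90897647905925, 'camera_from_world': array([[ 8.28283783e-01,  5.59980682e-01, -1.91731564e-02,
        -4.92885916e+02],
       [-3.49164322e-01,  5.42616714e-01,  7.63970797e-01,
         1.07000986e+02],
       [ 4.38212563e-01, -6.26090040e-01,  6.44965900e-01,
        -9.65172869e+02],
       [ 0.00000000e+00,  0.00000000e+00,  0.00000000e+00,
         1.00000000e+00]])}
{'fov_y': 57.576206230175934, 'cx': 280.9216601713353, 'cy': 212.02524375522046, 'camera_from_world': array([[ 1.48029212e-02, -9.98780330e-01,  4.71033541e-02,
        -1.67682083e+01],
       [ 9.87618420e-01,  2.19630004e-02,  1.55330237e-01,
        -5.79219778e+02],
       [-1.56175316e-01,  4.42207990e-02,  9.86738968e-01,
        -6.50415261e+02],
       [ 0.00000000e+00,  0.00000000e+00,  0.00000000e+00,
         1.00000000e+00]])}
[ 231.14690034 -686.39186027  244.25127422] [[ 3.19218450e-01 -9.47680834e-01 -7.85892381e-04]
 [-9.47678916e-01 -3.19219389e-01  1.91149284e-03]
 [-2.06235722e-03  1.34589858e-04 -9.99997864e-01]] 0.1
```

View pics/top0.png

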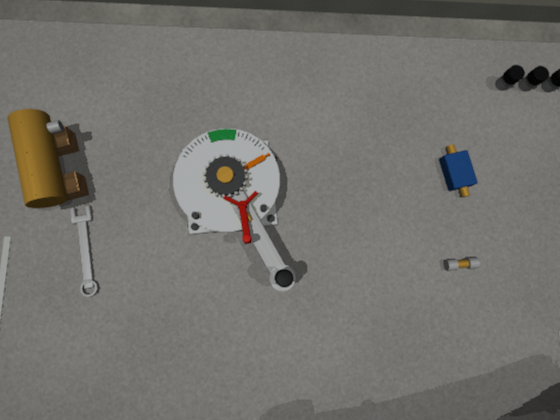

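View pics/scene0.png

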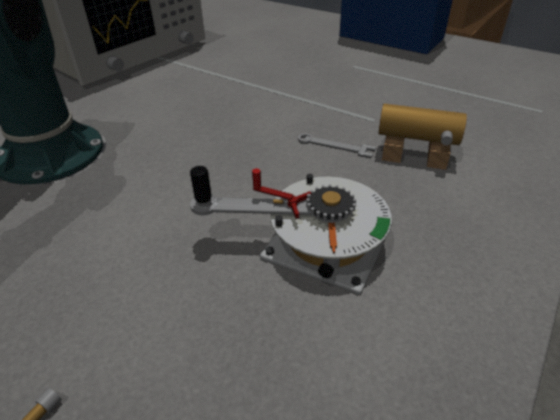

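The top view shows the tuner's dial near (227,180), the knob top at (284,278), the red post at (247,239), the green band at (222,135) and the pointer tip at (268,156). The lever leans to image left (+y), which is clockwise, as expected. Next I'll measure positions.

```bash
cat >> h.py <<'E'
def look(tag,n="top",box=(150,100,330,320),k=3):
    im,d=env.grab_frame(n); x0,y0,x1,y1=box
    cv2.imwrite(f"pics/{tag}.png",cv2.resize(im[y0:y1,x0:x1],None,fx=k,fy=k,interpolation=cv2.INTER_CUBIC)); return im,d
E
python3 - <<'E'
from h import *
im=cv2.imread("pics/top0.png"); d=np.load("pics/top0.npy")
x0,y0=160,115
cv2.imwrite("pics/c1.png",cv2.resize(im[115:300,160:310],None,fx=3.2,fy=3.2,interpolation=cv2.INTER_CUBIC))
hsv=cv2.cvtColor(im,cv2.COLOR_BGR2HSV)
# colour masks -> world points by depth
def pts(mask):
    v,u=np.nonzero(mask); return np.array([toworld("top",a,b,d[b,a]) for a,b in zip(u,v) if d[b,a]>0])
H,S,V=cv2.split(hsv); roi=np.zeros_like(H,bool); roi[115:300,160:310]=1
for nm,mk in dict(green=(H>50)&(H<75)&(S>120),orange=(H>6)&(H<14)&(S>180),red=((H<4)|(H>176))&(S>150),white=(S<40)&(V>170),black=(V<40)).items():
    p=pts(mk&roi)
    if not len(p):print(nm,0);continue
    print(nm,len(p),"mean",p.mean(0).round(1),"min",p.min(0).round(),"max",p.max(0).round())
    if nm=="white":
        q=p[(p[:,2]>55)&(p[:,2]<73)]; print(len(q),cv2.minEnclosingCircle(q[:,:2].astype(np.float32)))
    if nm=="red":
        q=p[p[:,2]>122]; print("posttop",q.mean(0),q.min(0),q.max(0))
    if nm=="black":
        q=p[p[:,2]>135]; print("knobtop",len(q),q.mean(0),q.min(0),q.max(0))
for nm,u,v,z in [("knob",284,278,142),("post",247,239,129),("wheel",225,175,80),("green",222,135,64),("tip",268,156,66)]:
    print(nm,atz("top",u,v,z).round(1),toworld("top",u,v,d[v,u]).round(1))
E
```

```text
green 245 mean [716.2 104.4  65. ] min [703.  81.  62.] max [726. 129.  69.]
orange 29 mean [656.3  43.6  71.7] min [562.  20.  67.] max [680.  62.  91.]
red 389 mean [564.5  59.1  98.3] min [517.  39.  76.] max [606.  93. 131.]
posttop [523.49085684  51.92966712 128.30401903] [517.37165058  45.92563808 125.07208741] [530.0700114   57.12892799 131.10483577]Traceback (most recent call last):
  File "<stdin>", line 11, in <module>
  File "<stdin>", line 8, in pts
  File "h.py", line 6, in toworld
    m,f=cam(n); p=np.array([(u-m["cx"])/f*d,-(v-m["cy"])/f*d,-d,1])
        ~~~^^^
  File "h.py", line 4, in cam
    m=env.camera_model(n); f=210/np.tan(np.radians(m["fov_y"]/2)); return m,f
ValueError: time passes only in moves, steps and waits
```

View pics/c1.png

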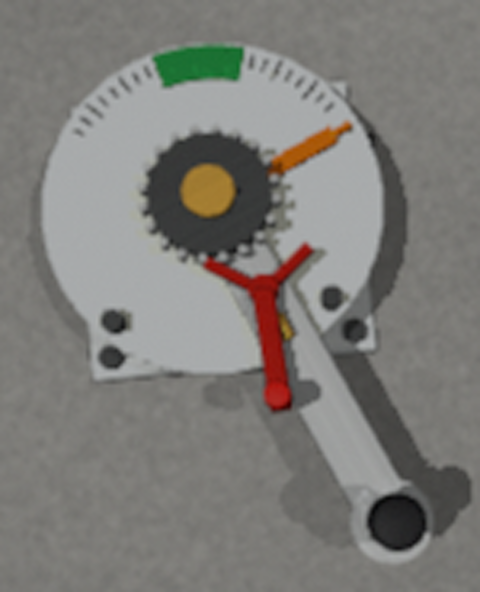

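The crop shows the knob at (397,522), the post at (277,393), the pin at (263,288), the hub at (208,190) and a dial centre of about (212,210).

```bash
sed -i 's/^def cam(n):/import functools\n@functools.lru_cache(None)\ndef cam(n):/' h.py
python3 - <<'E'
from h import *
d=np.load("pics/top0.npy"); P={}
for nm,u,v,z in [("knob",397,522,142),("post",277,393,129),("pin",263,288,90),("hub",208,190,90),("green",199,66,64),("tip",349,126,66),("dial",212,210,64)]:
    u=160+u/3.2;v=115+v/3.2; dd=d[round(v),round(u)]
    P[nm]=atz("top",u,v,z); print(nm,P[nm].round(1),toworld("top",u,v,dd).round(1))
# white dial ring from depth: points at z 58..70 within white
im=cv2.imread("pics/top0.png"); hs=cv2.cvtColor(im,cv2.COLOR_BGR2HSV)
m=((hs[...,1]<45)&(hs[...,2]>120)); q=[]
for v in range(115,300):
    for u in range(160,310):
        if m[v,u]and d[v,u]>0:
            p=toworld("top",u,v,d[v,u])
            if 56<p[2]<71:q.append(p[:2])
q=np.array(q,np.float32); print(len(q),cv2.minEnclosingCircle(q))
for a in("dial","hub"):
    for b in("knob","pin","post","green","tip"):
        r=P[b]-P[a]; print(a,b,np.hypot(*r[:2]).round(1),np.degrees(np.arctan2(r[1],r[0])).round(1))
E
```

```text
knob [462.3  -8.  142. ] [462.3  -8.  143.2]
post [523.9  51.3 129. ] [523.7  51.2 131.1]
pin [583.  62.  90.] [582.2  61.8  94.9]
hub [635.8  93.1  90. ] [634.1  92.4  96.5]
green [714.6 103.7  64. ] [714.3 103.6  64.9]
tip [681.2  17.9  66. ] [681.7  17.9  64.5]
dial [631.1  93.2  64. ] [623.4  89.9  96. ]
5774 ((634.185302734375, 94.32582092285156), 95.00423431396484)
dial knob 196.8 -149.0
dial pin 57.2 -147.0
dial post 115.1 -158.6
dial green 84.2 7.1
dial tip 90.5 -56.3
hub knob 200.8 -149.8
hub pin 61.2 -149.5
hub post 119.4 -159.5
hub green 79.6 7.6
hub tip 87.9 -58.9
```

Call:
{"op": "move_arm", "data": {
  "targets": [
    [13.7,38.7,0,0,0,6,1],
    [13.7,38.7,0,0,0,6,1],
    [13.7,38.7,0,0,0,0,1],
    [13.7,38.7,0,0,0,0,1],
    [13.7,38.7,0,0,0,0,1],
    [13.7,38.7,0,0,0,0,1],
    [13.7,38.7,0,0,0,0,1],
    [13.7,38.7,0,0,0,0,1],
    [13.7,38.7,0,0,0,0,1],
    [13.7,38.7,0,0,0,0,1],
    [13.7,38.7,0,0,0,0,1],
    [13.7,38.7,0,0,0,0,1],
    [13.7,38.7,0,0,0,0,1],
    [13.7,38.7,0,0,0,0,1],
    [13.7,38.7,0,0,0,0,1],
    [13.7,38.7,0,0,0,0,1],
    [13.7,38.7,0,0,0,0,1],
    [13.7,38.7,0,0,0,0,1],
    [13.7,38.7,0,0,0,0,1],
    [0,0,0,0,0,0,1]
  ]
}}

```text
time: 1.77
eef_pos: [480.2, 66.0, 240.1]
eef_rot: [[0.51, -0.86, -0.005], [-0.86, -0.51, 0.002], [-0.004, 0.003, -1.0]]
ft_force: [0.6, -0.1, 0.3]
gripper_width: 0.1
```

Call:
{"op": "move_arm", "data": {
  "targets": [
    [12,10,-20,0,0,0,1],
    [12,10,-30,0,0,0,1],
    [0,0,-35,0,0,0,1],
    [0,0,-25,0,0,0,1],
    [0,0,-8,0,0,0,1],
    [0,0,0,0,0,0,1]
  ]
}}

```text
time: 2.27
eef_pos: [507.9, 93.0, 119.3]
eef_rot: [[0.519, -0.855, 0.003], [-0.855, -0.519, 0.006], [-0.003, -0.006, -1.0]]
ft_force: [-0.9, -0.5, 1.3]
gripper_width: -0.3
```

Call:
{"op": "move_arm", "data": {
  "targets": [
    [2.6,-5.4,0,0,0,0,1],
    [2.6,-5.4,0,0,0,0,1],
    [2.6,-5.4,0,0,0,0,1],
    [2.6,-5.4,0,0,0,0,1],
    [2.6,-5.4,0,0,0,0,1],
    [2.6,-5.4,0,0,0,0,1],
    [2.6,-5.4,0,0,0,0,1],
    [2.6,-5.4,0,0,0,0,1],
    [2.6,-5.4,0,0,0,0,1],
    [2.6,-5.4,0,0,0,0,1],
    [0,0,0,0,0,0,1]
  ]
}}

```text
time: 3.18
eef_pos: [537.1, 31.9, 125.5]
eef_rot: [[0.516, -0.857, 0.009], [-0.857, -0.516, 0.007], [-0.002, -0.011, -1.0]]
ft_force: [-2.1, 1.8, -1.1]
gripper_width: 0.1
```

```bash
python3 - <<'E'
from h import *
look("a1"); look("a1s","scene",(170,140,410,300),3); s=env.sense(); print(s["eef_pos"],s["ft_force"])
E
```

```text
[536.92437124  32.25750377 125.46653949] [-0.05671841  0.05938379 -0.09028699]
```

View pics/a1s.png

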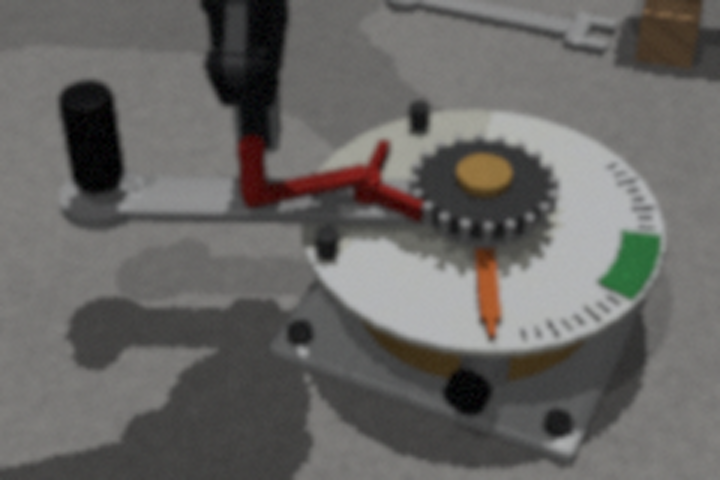

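The lever now leans to the near (-y) side with the post at crop (253,170), so it has flipped. The pointer hasn't moved. I'll back off and go above the knob.

Call:
{"op": "move_arm", "data": {
  "targets": [
    [-8,14,0,0,0,0,1],
    [0,0,30,0,0,0,1],
    [0,0,40,0,0,0,1],
    [-22,-18,5,0,0,0,0.4],
    [-22,-18,0,0,0,0,0.4],
    [-22,-18,0,0,0,0,0.4],
    [0,0,0,0,0,0,0.4],
    [0,0,0,0,0,0,0.4]
  ]
}}

```text
time: 3.95
eef_pos: [464.5, -8.4, 204.7]
eef_rot: [[0.522, -0.853, 0.018], [-0.853, -0.522, 0.004], [0.006, -0.017, -1.0]]
ft_force: [2.1, 0.3, 0.2]
gripper_width: 51.0
```

```bash
python3 - <<'E'
from h import *
im,d=look("a2"); s=env.sense(); print(s["eef_pos"],s["gripper_width"]); look("a2s","scene",(170,100,410,260),3)
# wrist view: black knob position
m=env.camera_model("wrist"); s=env.sense(); im,d=env.grab_frame("wrist"); cv2.imwrite("pics/w2.png",im)
f=210/np.tan(np.radians(m["fov_y"]/2)); v,u=np.nonzero(d>0); dd=d[v,u]
p=np.stack([(u-m["cx"])/f*dd,-(v-m["cy"])/f*dd,-dd,np.ones_like(dd)])
t=(m["hand_eye"]@p)[:3]; w=(s["eef_rot"]@t).T+s["eef_pos"]
k=(abs(w[:,2]-142)<6)&(np.hypot(w[:,0]-462,w[:,1]+8)<60); print(k.sum(),w[k].mean(0) if k.any() else 0, w[k].min(0),w[k].max(0))
E
```

```text
[463.67628648  -8.72098094 204.34604776] 51.44828385170059
1571 [466.46654276 -11.60477773 141.79076351] [452.33665113 -25.73895203 136.00757684] [478.74662597   1.19434884 144.20369586]
```

View pics/w2.png

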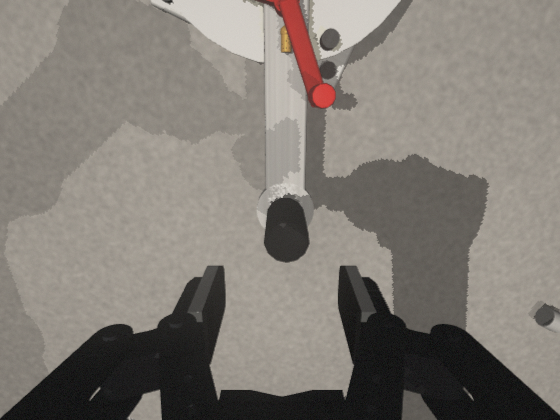

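The wrist view shows the knob centred between the jaws and the red lever to the right (anticlockwise side). Descending.

Call:
{"op": "move_arm", "data": {
  "targets": [
    [2,-3,-20,0,0,0,0.4],
    [0,0,-30,0,0,0,0.4],
    [0,0,-25,0,0,0,0.4],
    [0,0,-12,0,0,0,0.4],
    [0,0,0,0,0,0,0.5]
  ]
}}

```text
time: 4.52
eef_pos: [475.9, -6.1, 115.3]
eef_rot: [[0.528, -0.848, 0.029], [-0.849, -0.528, 0.007], [0.009, -0.029, -1.0]]
ft_force: [0.2, -0.1, -0.0]
gripper_width: 42.6
```

Call:
{"op": "move_arm", "data": {
  "targets": [
    [-10,-6,0,-0.4,1.7,0,0.5],
    [0,0,0,0,0,0,0.5]
  ]
}}

```text
time: 4.68
eef_pos: [467.1, -10.3, 114.2]
eef_rot: [[0.531, -0.847, -0.003], [-0.847, -0.531, 0.001], [-0.002, 0.002, -1.0]]
ft_force: [0.0, 0.9, -0.2]
gripper_width: 42.7
```

```bash
cat >> h.py <<'E'
C=np.array([634.,93.])
def plan(phi0,phi1,n,r=200):
    a=np.radians(np.linspace(phi0,phi1,n+1)); p=C+r*np.stack([np.cos(a),np.sin(a)],1)
    print(p[0],p[-1],"dz rot",(phi1-phi0)/n); print(np.diff(p,axis=0).round(1).tolist())
E
python3 - <<'E'
from h import *
s=env.sense();print(s["eef_pos"],s["joint_pos"],s["eef_rot"][:,2])
plan(-148.1,-206,20)
E
```

```text
[467.065221   -10.32866473 114.15410998] [  3.31008694  28.7744694   -9.91844081 129.96272549  12.46453592
  22.26363973 -74.88110163] [-2.93326076e-03  8.70851220e-04 -9.99995319e-01]
[464.20566247 -12.68766694] [454.24119074 180.67422936] dz rot -2.8950000000000005
[[-5.1, 8.7], [-4.7, 9.0], [-4.2, 9.2], [-3.7, 9.4], [-3.3, 9.6], [-2.8, 9.7], [-2.3, 9.8], [-1.8, 9.9], [-1.3, 10.0], [-0.8, 10.1], [-0.3, 10.1], [0.2, 10.1], [0.8, 10.1], [1.3, 10.0], [1.8, 9.9], [2.3, 9.8], [2.8, 9.7], [3.3, 9.6], [3.7, 9.4], [4.2, 9.2]]
```

Call:
{"op": "move_arm", "data": {
  "targets": [
    [-6,8,0,0,0,-2.9,0.5],
    [-5,9,0,0,0,-2.9,0.5],
    [-4.2,9.2,0,0,0,-2.9,0.5],
    [-3.7,9.4,0,0,0,-2.9,0.5],
    [-3.3,9.6,0,0,0,-2.9,0.5],
    [-2.8,9.7,0,0,0,-2.9,0.5],
    [-2.3,9.8,0,0,0,-2.9,0.5],
    [-1.8,9.9,0,0,0,-2.9,0.5]
  ]
}}

```text
time: 5.35
eef_pos: [446.7, 52.0, 116.8]
eef_rot: [[0.118, -0.993, 0.008], [-0.993, -0.118, -0.015], [0.016, -0.006, -1.0]]
ft_force: [0.9, -5.4, -4.5]
gripper_width: 42.3
```

Call:
{"op": "move_arm", "data": {
  "targets": [
    [-5,10,0,0,0,-2.5,0.5],
    [-4,10,-1,0.5,0.5,-2.5,0.5],
    [-3,10,-1,0.4,0,-2.5,0.5],
    [-2,10,-1,0,0,-2.5,0.5],
    [-1,10,0,0,0,-2.9,0.5],
    [-0.5,10,0,0,0,-2.9,0.5],
    [0,10,0,0,0,-2.9,0.5],
    [0.5,10,0,0,0,-2.9,0.5],
    [1,10,0,0,0,-2.9,0.5]
  ]
}}

```text
time: 6.1
eef_pos: [444.0, 134.0, 119.8]
eef_rot: [[-0.335, -0.942, 0.017], [-0.942, 0.335, -0.014], [0.008, -0.021, -1.0]]
ft_force: [1.2, -4.9, -1.3]
gripper_width: 42.6
```

Call:
{"op": "move_arm", "data": {
  "targets": [
    [0,10,-2,0.3,0.4,-2.9,0.5],
    [1,10,-2,0.3,0.4,-2.9,0.5],
    [2.5,10,-1,0.3,0.2,-2.9,0.5],
    [3,9,-1,0,0,-2.9,0.5],
    [3,6,-1,0,0,0,0.5],
    [1,3,0,0,0,0,0.5]
  ]
}}

```text
time: 6.6
eef_pos: [453.8, 178.5, 115.6]
eef_rot: [[-0.527, -0.85, -0.006], [-0.85, 0.527, -0.006], [0.008, 0.002, -1.0]]
ft_force: [-0.2, -6.5, -1.6]
gripper_width: 42.7
```

```bash
python3 - <<'E'
from h import *
im,d=look("a3"); look("a3s","scene",(170,100,410,260),3); s=env.sense(); print(s["eef_pos"],s["ft_force"])
E
```

```text
[453.95259596 178.82159601 115.58910995] [-2.30591513 -2.12423761 -0.28266021]
```

View pics/a3.png

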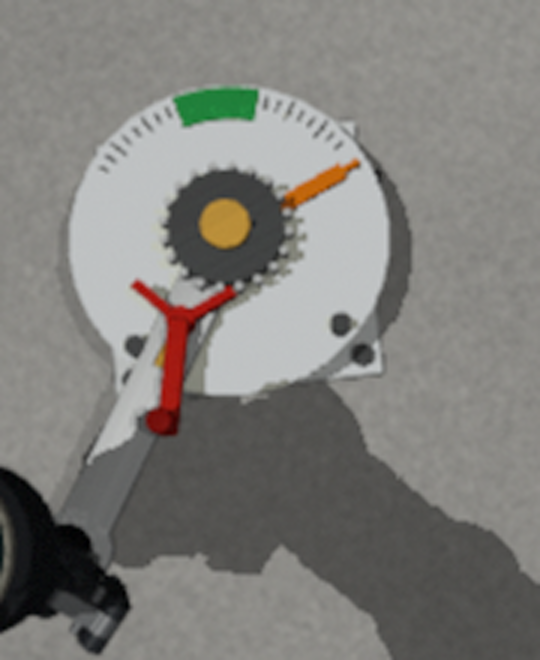

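The pointer is unmoved and the lever is still on the anticlockwise side, so the ratchet works as expected. Now the drive stroke.

Call:
{"op": "move_arm", "data": {
  "targets": [
    [-5.5,-9.5,0,0,0,2.5,0.5],
    [-5.5,-10,0,0,0,2.9,0.5],
    [-5,-10,0,0,0,2.9,0.5],
    [-4.5,-10.5,0,0,0,2.9,0.5],
    [-4,-10.5,0,0,0,2.9,0.5],
    [-3.5,-11,0,0,0,2.9,0.5],
    [-3,-11,0,0,0,2.9,0.5],
    [-2,-11,0,0,0,2.9,0.5]
  ]
}}

```text
time: 7.37
eef_pos: [442.7, 129.0, 121.1]
eef_rot: [[-0.103, -0.994, 0.043], [-0.993, 0.105, 0.048], [-0.052, -0.038, -0.998]]
ft_force: [-2.0, 9.9, -4.9]
gripper_width: 42.7
```

Call:
{"op": "move_arm", "data": {
  "targets": [
    [-6,-13,-3,-1.5,1.5,1,0.5],
    [-5,-13,-3,-1,1,2,0.5],
    [-4,-13,-2,-0.6,0.6,2,0.5],
    [-3,-13,-1,-0.5,0.5,2.5,0.5],
    [-2,-13,-1,-0.5,0.5,2.5,0.5],
    [-1,-13,-1,-0.5,0.5,2.5,0.5]
  ]
}}

```text
time: 7.87
eef_pos: [439.7, 84.6, 118.0]
eef_rot: [[0.158, -0.987, 0.002], [-0.987, -0.158, 0.014], [-0.014, -0.004, -1.0]]
ft_force: [-4.4, 9.3, 4.4]
gripper_width: 42.4
```

Call:
{"op": "move_arm", "data": {
  "targets": [
    [-3,-13,-1,-0.5,0.3,1,0.5],
    [-2,-13,-1,-0.4,0.3,1.5,0.5],
    [-1,-13,-1,-0.4,0.3,2,0.5],
    [0,-13,-1,-0.4,0.3,2,0.5],
    [0.5,-13,-1,-0.4,0.3,2,0.5],
    [1,-13,-1,-0.4,0.3,2,0.5],
    [2,-13,-1,-0.4,0.3,2,0.5],
    [3,-13,-1,-0.4,0.3,2,0.5]
  ]
}}

```text
time: 8.53
eef_pos: [452.8, 19.2, 117.6]
eef_rot: [[0.451, -0.893, -0.008], [-0.893, -0.451, 0.005], [-0.008, 0.005, -1.0]]
ft_force: [-5.5, 9.1, 5.7]
gripper_width: 42.9
```

Call:
{"op": "move_arm", "data": {
  "targets": [
    [3,-12,-1,-0.3,0.2,1,0.5],
    [4,-12,-1,-0.3,0.2,1.5,0.5],
    [4.5,-12,-1,-0.3,0.2,1.5,0.5],
    [5,-11,-1,-0.3,0.2,1.5,0.5],
    [5.5,-11,-1,-0.3,0.2,1.5,0.5],
    [6,-10,0,-0.3,0.2,1.5,0.5],
    [6,-9,0,-0.3,0.2,1,0.5],
    [6,-8,0,-0.3,0.2,0,0.5]
  ]
}}

```text
time: 9.2
eef_pos: [482.2, -35.5, 115.6]
eef_rot: [[0.624, -0.78, -0.053], [-0.781, -0.625, -0.006], [-0.028, 0.045, -0.999]]
ft_force: [-7.9, 6.1, 3.4]
gripper_width: 42.6
```

```bash
cat >> h.py <<'E'
def pointer(im,d):
    H,S,V=cv2.split(cv2.cvtColor(im,cv2.COLOR_BGR2HSV))
    m=(H>5)&(H<15)&(S>170); m[:, :160]=0; m[:,300:]=0; m[:115]=0; m[250:]=0
    v,u=np.nonzero(m); w=np.array([atz("top",a,b,66) for a,b in zip(u,v)])
    r=np.hypot(*(w[:,:2]-C).T); k=(r>40)&(r<92); q=w[k,:2]-C; a=np.degrees(np.arctan2(q[:,1],q[:,0]))
    g=(H>50)&(H<75)&(S>120); v,u=np.nonzero(g); g=np.array([atz("top",a_,b,64) for a_,b in zip(u,v)])[:,:2]-C
    ga=np.degrees(np.arctan2(g[:,1],g[:,0])); print("pointer",k.sum(),np.median(a),"green",np.percentile(ga,[1,50,99]),"rel",np.median(a)-np.median(ga))
E
python3 - <<'E'
from h import *
pointer(cv2.imread("pics/top0.png"),0)
im,d=look("a4"); pointer(im,d); s=env.sense(); print(s["eef_pos"],s["ft_force"],s["eef_rot"]); look("a4s","scene",(170,100,410,260),3)
E
```

```text
pointer 41 -57.87368433865497 green [-7.97866841  8.16170553 23.24837699] rel -66.03538987212553
pointer 19 -4.0873863577535605 green [-7.80134443 10.95344683 23.24657795] rel -15.040833185661233
[483.10145878 -36.68650796 115.59554373] [-6.04275872  5.26491569  3.13322514] [[ 0.62276332 -0.78064646 -0.05250669]
 [-0.78193782 -0.62331601 -0.00709917]
 [-0.02718631  0.04547807 -0.99859534]]
```

View pics/a4.png

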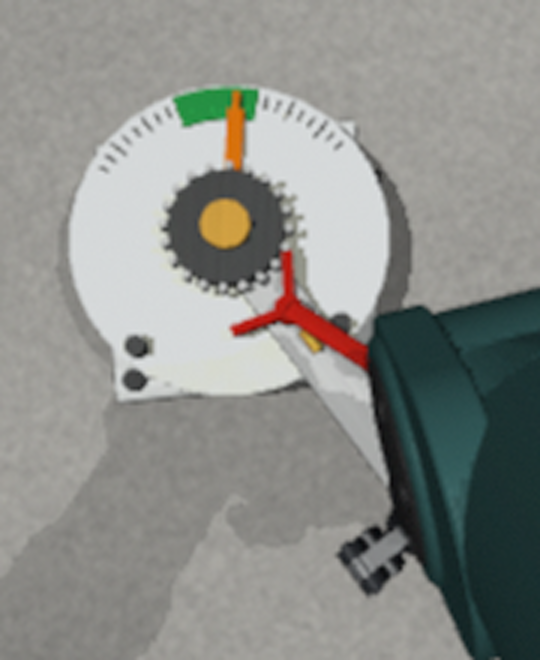

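The pointer stands inside the green band: tip at crop (238,95), band from x=175 to 258, and the lever is still on the anticlockwise side. I'll release gently and lift off.

Call:
{"op": "move_arm", "data": {
  "targets": [
    [-4,5,0,0,0,0,0.4],
    [0,0,0,0,0,0,0.3],
    [0,0,0,0,0,0,0.25],
    [0,0,8,0,0,0,0.25],
    [0,0,20,0,0,0,0.25],
    [0,0,35,0,0,0,0.25],
    [0,0,35,0,0,0,0.25],
    [-5,-30,10,0,0,0,0.25],
    [-5,-35,0,0,0,0,0.25],
    [-5,-35,0,0,0,0,0.25],
    [-5,-35,0,0,0,0,0.25],
    [-5,-35,0,0,0,0,0.25],
    [0,0,0,0,0,0,0.25],
    [0,0,0,0,0,0,0.25]
  ]
}}

```text
time: 10.47
eef_pos: [466.4, -204.8, 242.5]
eef_rot: [[0.631, -0.776, -0.012], [-0.776, -0.631, -0.008], [-0.002, 0.014, -1.0]]
ft_force: [0.0, 1.0, 0.7]
gripper_width: 64.0
```

```bash
python3 - <<'E'
from h import *
im,d=look("a5"); pointer(im,d); s=env.sense(); print(s["time"],s["eef_pos"],s["ft_force"])
E
```

```text
pointer 21 -3.1319888208451956 green [-70.26022088  10.53945629  23.24968217] rel -13.671445115486835
10.5167 [ 466.2140187  -205.50106633  242.52411877] [-0.62304848 -0.86180997 -0.56618313]
```

View pics/a5.png

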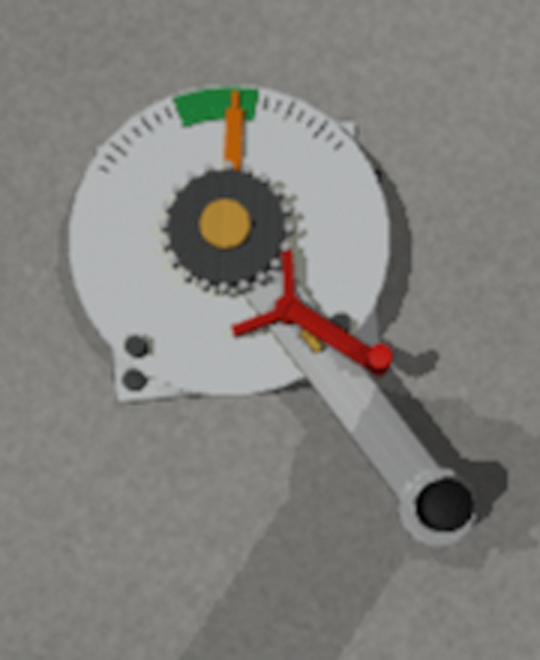

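The pointer is inside the band (tip at crop (236,93), band x 175–258). The lever is on the anticlockwise side, with the post at (379,358), and the arm is clear. Handing in.

```bash
python3 -c "
from rig import env
print(env.job_done())"
```

```text
the job is handed in; nothing more can be done
None
```

The job is done and handed in at about 10.5 s. The pawl lever is set to anticlockwise and the orange pointer stands in the green band.

**What I did:** I pushed the red post across with closed fingers. Then I caged the knob loosely between the jaws and swung it to its clockwise end, during which the pointer stayed still. One full anticlockwise stroke drove the pointer from about -65° into the band, after which I backed off and lifted clear.

**Last checks:**
- **Pointer:** it measured about 11° short of the band's middle using the initial yaw estimate, and the picture suggests about 8°. The band edge is at 16.5°, so it is inside by roughly 5–8° but not centred.
- **Lever:** the last picture shows it still on the anticlockwise side.
- **Contact:** the arm is clear of the tuner, and the wrist force was about 1 N.
- **Check that disagreed:** my script's own figure was -13.7° from the middle. Its green-band middle is off because the pointer covers part of the band and other green pixels got in, so I relied on the picture and the initial yaw instead.

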